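Lock the swivel stand with the pin wrench

ROBOT

A 7-joint arm with a two-finger parallel gripper is mounted at the origin on the work surface. World frame = base frame: x ahead of the robot, y to its left, z up, the work surface at z = 0. Lengths are in m, angles in rad, forces in N, time in s.
With the tool pointing down it reaches from about 0.425 to 0.875 m from the base axis. Payload 8.4 kg.
Tool frame: the origin (TCP) lies at the very end of the fingers, on their centre line; the grasp point (between the pads) lies 19 mm behind it; z points along the fingers, y is the line along which they close (so a half turn about z gives the same grasp; the last joint's range is limited). The gripper opens to 85 mm and grips with 20 to 120 N. Pads are 22 mm wide; open, the fingers measure 114 mm over their backs; the gripper's body (76 mm by 85 mm) begins 54 mm behind the grasp point. The pads swing forward as they close: fully open they stand 13 mm farther back than shut.
Start: joints at [1.08, 0.333, 0.04, 1.465, -0.013, 1.343, -0.059], TCP at [0.248, -0.601, 0.231] pointing down, gripper open.
Joint ranges: [-2.58, 2.58], [-0.38, 2.09], [-1.3, 1.39], [0.25, 2.4], [-1.5, 4.64], [0.08, 2.09], [-2.65, 2.65]. Speed limits (rad/s): [2.22, 2.22, 2.79, 2.79, 3.14, 3.14, 3.14].

INTERFACE

Orientations are given as a rotation vector (axis times angle).
In Python, from plant import telemetry, optics, robot gives the robot as it stands.
- The arm moves only by the tool carry_out, never from a script. Its argument "moves" is a list of rows, each an object with "fingers": the finger opening in cm, from 0 to 8.54; "linear": the shift along the tool's x, y, z in cm, a list of three; "turn": the turn about the tool's z in degrees. A call has 1 to 10 rows; each row is the pose to reach, as a shift and turn from the pose commanded when the call began, along the tool's axes at that moment; what a row does not reach only later rows make up. A row lasts 1/12 s, in which the tool goes at most 41.7 mm and 7.16 degrees, less where a joint would pass 70% of its speed; a pose out of reach is approached as far as the arm can. A call with a gripper value outside its range is refused whole. The fingers move at their own pace and stop on an object; the grip force is fixed at half the most. Time passes only in rows, so rows that repeat a pose let the fingers close. It gives the time, the measured TCP pose, the force, the opening and the grip force at its end, in the units of the state.
- telemetry.get_state(): the state, without advancing time (a new reading comes with each control period).
- optics.capture(name): name is "scene" or "top"; returns a dict with "color" (480x640x3 uint8, blue, green, red), "K" (3x3 intrinsics, pixels), "extrinsics" (4x4, takes a point from world to camera coordinates). Camera axes: x right, y down, z forward; pixel columns grow to the right and rows downward; lengths in m; the calibration is good to about 2 mm. A picture is of the moment at which its call begins. There is no depth.
- robot.sign_off(): hands the job in; it is judged then, once.
The state is a dict: "time_s": time; "q": joint angles; "qvel": joint speeds; "effort": joint torques, N m; "ee_pos": TCP position; "orientation": TCP orientation; "ft_force": force on the tool from outside, world axes, zero at the start; "wrist_torque": the same for the moment, N m; "grip_width": finger opening in m; "grasp_force": force on a finger pad.
Only numpy, scipy, OpenCV 4.12 (cv2) and the standard library are available. Lean on these libraries where they do the work, as an engineer would, in place of code of your own. Each camera call takes 0.05 s, during which the arm holds its last target. There are 200 camera calls.

TASK

Lock the glass engraver's swivel stand: take the pin wrench whose two pins are set wide enough for the big six-lug nut (not the narrow-headed look-alike), stand it on the nut from above with its pins between the lugs and its handle between the two ribs, and turn the nut clockwise until its nose is home against the stop peg. The ribs block the handle before that, so lift the wrench off, bring it back, reseat it and swing again. Leave the wrench standing seated on the nut, let go.

Things in the scene. Friction and masses are not known exactly. Their poses are not given: they have to be found in the camera images.
- wrench: Sizes in mm. Wide steel pin wrench standing pins down, about 0.35 kg. Origin: midway between the pins, level with their tips. z up; pins at y +34 and -34 (10 diameter, 24 long); crossbar head 88 long (y), 26 wide, z 24-36; handle towards -x, ending at -155 on a foot (16 diameter) as long as the pins. A look-alike beside it (either side) has a 54 mm head and pins 34 apart: it does not fit.
- wrench_grip (a point): Good grip point on that wrench, at x -110, y 0, z 32 of its frame: in the handle, a flat-sided bar 18 wide (y) and 16 tall (z 24-40), straight from the head to the foot at x -147. The centre of mass lies at about x -65.
- stand: Sizes in mm. Grey casting fixed to the bench, 330 across, top at z 30. Origin: centre of its underside, on the nut's axis. z up, -x is its front, where the handle swings. Two aluminium ribs, 10 thick, 52 tall, 58-88 from the axis, stand 61.5 deg either side of the front and stop the handle 48 deg either side of it. Glass ball at x 122, 114 high. Stop peg (12 diameter, 18 tall) at x 28, y -53.
- nut (a joint): Nut turn, rad, clockwise from above: starts 0-0.35; hard stop 2.13 is home, its nose (12 wide tab reaching 66 from the axis) at the stop peg. It stays where left (0.3 N m). Pins are centred between lugs with the handle, clockwise from the stand's front, at nut value - 40 deg + any multiple of 60; free play 13 deg either way, then it turns. Two strokes ending near +35 deg do it.
- nut_hub (a point): Top centre of the nut's hub (42 diameter), on its axis, 48 above the bench. Around it six radial lugs 60 deg apart, 10 wide, 20-43 from the axis, tops also 48 above the bench. Between them a flat disc, 90 across, 31 above the bench, on which the pins stand: the seated wrench's origin is 31 above the bench, its foot on the casting's top.
Not all that is in view belongs to the job. Leave any green or red look-alike of the wrench alone.

How it is judged:
By the outcome, as a careful person would: the job done as asked, in the order asked, and still so for the second after the job is handed in, with the robot touching nothing.
It also fails if it takes over 51 s, if anything falls off the work surface, if the arm or the gripper's body presses on something with over 40 N, if the wrist force passes 120 N, or if a joint passes its speed limit or range.

## Working session

There is one attempt and no reset: what is moved stays moved. The work goes in short steps, Python scripts to look and compute and a tool call to move; the robot and the scene stay as the last step left them, time stands still between calls to the robot, and variables do not carry over. Pictures are saved under pics/ and viewed, at most 10 in all, crops included, and the job is handed in when it is done.

Besides the shell and the picture viewer there is one more tool, called as name(argument=value, ...), one argument or row to a line, values as JSON. carry_out: Moves the arm, as the interface text tells. Its arguments: {"type":"object","properties":{"moves":{"type":"array"}},"required":["moves"]}

```bash
ls; mkdir -p pics; python3 - <<'E'
from plant import telemetry, optics, robot
import cv2,numpy as np
s=telemetry.get_state(); print(s)
for n in("scene","top"):
    c=optics.capture(n); cv2.imwrite(f"pics/{n}0.png",c["color"]); print(n,c["K"],np.round(c["extrinsics"],4))
E
```

```text
pics
{'time_s': 0.0, 'q': array([ 1.0798213 ,  0.33391569,  0.03986749,  1.46628567, -0.01340609,
        1.34330011, -0.05849289]), 'qvel': array([-1.60240307e-03, -4.96434360e-04, -4.23256974e-04, -1.12992732e-03,
       -4.23193923e-04, -1.51171432e-03, -4.71555293e-05]), 'effort': array([-4.91690435e-05, -6.58564711e+01,  1.36515353e+00, -4.05555475e+01,
        1.67070609e-02,  1.28714784e-02,  1.09633602e-04]), 'ee_pos': array([ 0.24799068, -0.60033159,  0.23041104]), 'orientation': array([-3.07995466e+00, -6.11152732e-01,  6.60628354e-04]), 'ft_force': array([-0.31370024,  0.25565576,  0.18642667]), 'wrist_torque': array([-0.03203842,  0.0184705 , -0.00641784]), 'grasp_force': 0.0, 'grip_width': 0.08570191980389268}
scene [[537.06260451   0.         322.13746081]
 [  0.         537.06260451 243.22741737]
 [  0.           0.           1.        ]] [[ 0.4753  0.8797  0.0165 -0.3833]
 [ 0.654  -0.3407 -0.6755 -0.1858]
 [-0.5886  0.3318 -0.7372  1.491 ]
 [ 0.      0.      0.      1.    ]]
top [[604.45351957   0.         316.53720072]
 [  0.         604.45351957 235.64525356]
 [  0.           0.           1.        ]] [[-1.2300e-02 -9.9990e-01 -1.0000e-03  2.0200e-01]
 [-9.9580e-01  1.2300e-02 -9.1200e-02  4.4240e-01]
 [ 9.1200e-02 -1.0000e-04 -9.9580e-01  1.2977e+00]
 [ 0.0000e+00  0.0000e+00  0.0000e+00  1.0000e+00]]
```

View pics/scene0.png

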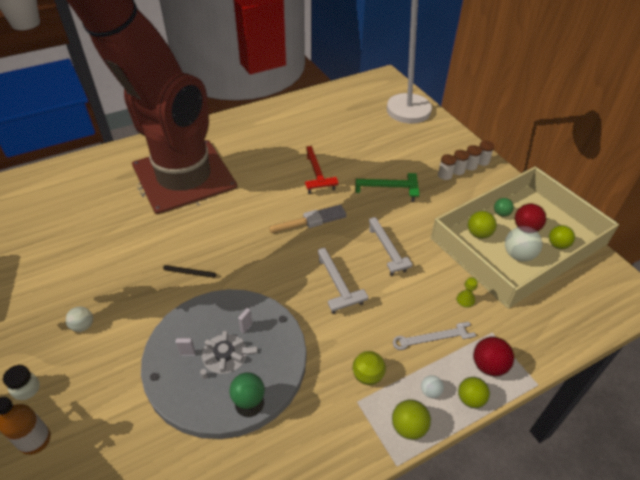

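View pics/top0.png

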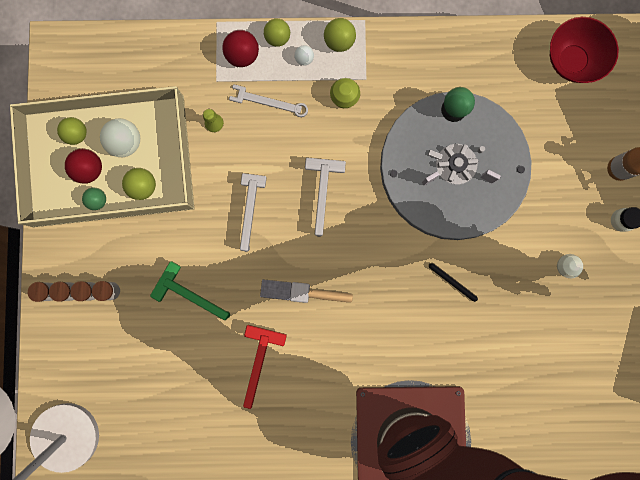

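The wide wrench is the right-hand grey one: head about (325,165), foot about (319,235) in the top view. The stand's hub is at about (458,162), with the ribs at (435,177) and (492,176).

```bash
python3 - <<'E'
import cv2,numpy as np
t=cv2.imread("pics/top0.png");s=cv2.imread("pics/scene0.png")
def c(i,x,y,w,h):return cv2.resize(i[y:y+h,x:x+w],(400,300),interpolation=cv2.INTER_CUBIC)
m=np.vstack([np.hstack([c(t,270,150,120,90),c(t,397,120,120,90)]),np.hstack([c(s,290,235,120,90),c(s,165,300,120,90)])])
cv2.imwrite("pics/m1.png",m)
E
```

```text
(no output)
```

View pics/m1.png

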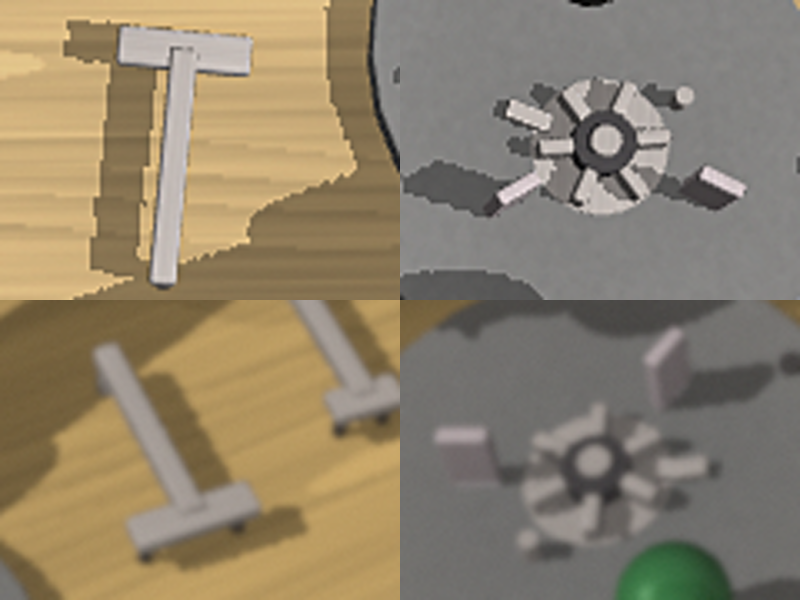

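```bash
cat > h.py <<'E'
import numpy as np, cv2
from scipy.optimize import least_squares
from plant import telemetry, optics, robot
C={}
def cams():
    for n in("top","scene"):
        c=optics.capture(n); C[n]=c
    return C
def proj(n,P):
    c=C[n];P=np.atleast_2d(P)@c["extrinsics"][:3,:3].T+c["extrinsics"][:3,3]
    p=P@c["K"].T; return p[:,:2]/p[:,2:]
def tri(a,b):
    r=least_squares(lambda X:np.r_[proj("top",X)[0]-a,proj("scene",X)[0]-b],[.6,0,.05]);return r.x,r.fun
def fit(obs,x0,names=None):
    # obs: (cam,px,local point); pose x,y,z,yaw
    def f(v):
        o=[]
        c,s=np.cos(v[3]),np.sin(v[3])
        for n,p,L in obs:
            P=[v[0]+c*L[0]-s*L[1],v[1]+s*L[0]+c*L[1],v[2]+L[2]]
            o+=list(proj(n,P)[0]-p)
        return np.array(o)
    r=least_squares(f,x0,loss='soft_l1');return r.x,f(r.x).reshape(-1,2)
E
python3 - <<'E'
from h import *
cams()
T1=lambda x,y:np.array([270+x*.3-.35,150+y*.3-.35])
T2=lambda x,y:np.array([397+(x-400)*.3-.35,120+y*.3-.35])
S1=lambda x,y:np.array([290+x*.3-.35,235+(y-300)*.3-.35])
S2=lambda x,y:np.array([165+(x-400)*.3-.35,300+(y-300)*.3-.35])
np.set_printoptions(precision=4,suppress=True)
mm=1e-3
W=[("top",T1(122,27),(13,44,36)),("top",T1(252,38),(13,-44,36)),("top",T1(250,76),(-13,-44,36)),("top",T1(118,64),(-13,44,36)),("top",T1(163,284),(-155,0,40)),
("scene",S1(127,523),(-13,-44,36)) ,("scene",S1(247,485),(-13,44,36)),("scene",S1(260,503),(13,44,36)),("scene",S1(138,545),(13,-44,36)),("scene",S1(106,345),(-155,0,40))]
W=[(a,b,np.array(c)*mm) for a,b,c in W]
v,r=fit(W,[.55,.07,0,0]);print("wrench",v,np.degrees(v[3]));print(r)
# swapped scene y sign check
W2=[(a,b,c*[1,-1,1] if a=="scene" else c) for a,b,c in W]
v,r=fit(W2,[.55,.07,0,0]);print("alt",v);print(abs(r).max())
for n,a,b in [("hub",(606,140),(593,460)),("peg",(684,96),(528,540)),("ribL",(523,187),(666,346)),("ribR",(721,182),(461,434)),("noseend",(506,107),(705,466))]:
    print(n,*tri(T2(*a),S2(*b)))
E
```

```text
wrench [ 0.5979  0.1755 -0.0002 -0.1096] -6.277260327998848
[[-0.4591 -0.5877]
 [ 0.7227 -0.0386]
 [ 0.2149  0.2735]
 [-0.4381  0.0097]
 [-0.1325  0.4438]
 [-0.894  -1.2626]
 [-0.2188 -1.5859]
 [ 0.9238  1.8082]
 [ 0.4362  1.2744]
 [-0.3105  0.1648]]
alt [ 0.5979  0.1755 -0.0007 -0.1131]
37.500537931593726
hub [ 0.5974 -0.1113  0.0534] [0.4124 0.1633 0.4081 0.0147]
peg [ 0.6268 -0.1635  0.049 ] [0.2376 0.0901 0.2254 0.0111]
ribL [ 0.5623 -0.0488  0.0846] [-0.5122 -0.2123 -0.5333 -0.0117]
ribR [ 0.5636 -0.1759  0.082 ] [0.4617 0.1662 0.4519 0.029 ]
noseend [ 0.6232 -0.0509  0.0378] [0.6651 0.2841 0.667  0.0082]
```

```bash
cat >> h.py <<'E'
from scipy.spatial.transform import Rotation as Ro
def go(*tg):
    """targets (x,y,z,heading deg of tool x) -> cm in tool axes, turn deg, from the present pose"""
    s=telemetry.get_state();R=Ro.from_rotvec(s["orientation"]).as_matrix()
    h=np.degrees(np.arctan2(R[1,0],R[0,0]))
    print("t %.2f pos %s head %.2f tilt %.2f F %s w %.4f g %.1f q7 %.2f"%(s["time_s"],np.round(s["ee_pos"],4),h,np.degrees(np.arccos(-R[2,2])),np.round(s["ft_force"],1),s["grip_width"],s["grasp_force"],s["q"][6]))
    for t in tg:
        d=R.T@(np.array(t[:3])-s["ee_pos"])*100
        print(np.round(d,2),"turn %.1f"%((h-t[3]+180)%360-180), "n>=",int(np.ceil(np.linalg.norm(d)/4.17)))
def grip(o,yaw,dz=.013):
    c,s=np.cos(np.radians(yaw)),np.sin(np.radians(yaw))
    return (o[0]-.110*c,o[1]-.110*s,o[2]+dz,yaw)
W0=(.5979,.1755,0.);WY=-6.3
E
python3 - <<'E'
from h import *
g=grip(W0,WY);print(g)
go((.45,-.48,.22,10),(.56,-.30,.22,0),(.56,-.1,.2,WY),(g[0],g[1],.12,WY))
E
```

```text
(np.float64(0.48856429489993025), np.float64(0.18757077422001497), 0.013, -6.3)
t 0.20 pos [ 0.2481 -0.6005  0.2307] head 22.45 tilt 0.06 F [-0.6  0.4 -0.1] w 0.0852 g 0.0 q7 -0.06
[23.26 -3.42  1.08] turn 12.4 n>= 6
[ 40.3  -15.86   1.09] turn 22.4 n>= 11
[ 47.94 -34.34   3.11] turn 28.7 n>= 15
[ 52.32 -63.64  11.14] turn 28.7 n>= 20
```

carry_out(
  moves=[
    {"fingers": 8.5, "linear": [4, -0.6, 0.2], "turn": 2},
    {"fingers": 8.5, "linear": [8, -1.2, 0.4], "turn": 4},
    {"fingers": 8.5, "linear": [12, -1.8, 0.6], "turn": 6},
    {"fingers": 8.5, "linear": [16, -2.4, 0.8], "turn": 8},
    {"fingers": 8.5, "linear": [20, -3, 1], "turn": 10},
    {"fingers": 8.5, "linear": [23.3, -3.4, 1], "turn": 12},
    {"fingers": 8.5, "linear": [26.7, -5.9, 1], "turn": 14},
    {"fingers": 8.5, "linear": [30, -8.3, 1], "turn": 16},
    {"fingers": 8.5, "linear": [33.5, -10.8, 1], "turn": 18},
    {"fingers": 8.5, "linear": [37, -13.4, 1], "turn": 20},
  ],
)

```text
time_s: 1.03
ee_pos: [0.538, -0.3366, 0.2211]
orientation: [-3.141, -0.064, 0.0]
ft_force: [1.2, 0.8, -0.2]
grip_width: 0.0851
grasp_force: 0.0
```

```bash
python3 - <<'E'
from h import *
g=grip(W0,WY)
go((.56,-.30,.22,0),(.56,-.1,.2,WY),(g[0],g[1],.12,WY))
E
```

```text
t 1.03 pos [ 0.538  -0.3366  0.2211] head 2.34 tilt 0.01 F [ 1.2  0.8 -0.2] w 0.0851 g 0.0 q7 -1.06
[ 2.34 -3.57  0.11] turn 2.3 n>= 2
[  3.16 -23.55   2.12] turn 8.6 n>= 6
[ -2.8  -52.57  10.12] turn 8.6 n>= 13
```

carry_out(
  moves=[
    {"fingers": 8.5, "linear": [2.3, -3.6, 0], "turn": 2},
    {"fingers": 8.5, "linear": [2.5, -7.6, 0.5], "turn": 4},
    {"fingers": 8.5, "linear": [2.7, -11.6, 1], "turn": 5},
    {"fingers": 8.5, "linear": [2.9, -15.6, 1.5], "turn": 6},
    {"fingers": 8.5, "linear": [3.1, -19.6, 1.8], "turn": 7},
    {"fingers": 8.5, "linear": [3.2, -23.6, 2.1], "turn": 8.6},
    {"fingers": 8.5, "linear": [2.3, -27.6, 3], "turn": 8.6},
    {"fingers": 8.5, "linear": [1.5, -31.6, 4], "turn": 8.6},
    {"fingers": 8.5, "linear": [0.8, -35.6, 5], "turn": 8.6},
    {"fingers": 8.5, "linear": [0, -39.5, 6], "turn": 8.6},
  ],
)

```text
time_s: 1.87
ee_pos: [0.5198, 0.0578, 0.1611]
orientation: [3.137, -0.169, 0.001]
ft_force: [1.0, 1.1, -0.6]
grip_width: 0.0849
grasp_force: 0.0
```

```bash
python3 - <<'E'
from h import *
g=grip(W0,WY)
go((g[0],g[1],.12,WY),g)
E
```

```text
t 1.87 pos [0.5198 0.0578 0.1611] head -6.16 tilt 0.03 F [ 1.   1.1 -0.6] w 0.0849 g 0.0 q7 -1.92
[ -4.5  -12.57   4.11] turn 0.1 n>= 4
[ -4.5  -12.57  14.81] turn 0.1 n>= 5
```

carry_out(
  moves=[
    {"fingers": 8.5, "linear": [-1.3, -4, 2], "turn": 0},
    {"fingers": 8.5, "linear": [-2.6, -7.5, 3], "turn": 0},
    {"fingers": 8.5, "linear": [-3.8, -11, 4], "turn": 0},
    {"fingers": 8.5, "linear": [-4.5, -12.6, 5], "turn": 0},
    {"fingers": 8.5, "linear": [-4.5, -12.6, 7], "turn": 0},
    {"fingers": 8.5, "linear": [-4.5, -12.6, 9], "turn": 0},
    {"fingers": 8.5, "linear": [-4.5, -12.6, 9], "turn": 0},
    {"fingers": 8.5, "linear": [-4.5, -12.6, 9], "turn": 0},
  ],
)

```text
time_s: 2.53
ee_pos: [0.4885, 0.1858, 0.0708]
orientation: [3.136, -0.169, -0.003]
ft_force: [-0.2, 0.3, 0.5]
grip_width: 0.085
grasp_force: 0.0
```

```bash
python3 - <<'E'
from h import *
g=grip(W0,WY)
go(g)
cams();t=C["top"]["color"];s=C["scene"]["color"]
def c(i,x,y,w,h):return cv2.resize(i[y:y+h,x:x+w],(400,300),interpolation=cv2.INTER_CUBIC)
print(proj("top",np.array(g[:3])+[0,0,.06]),proj("scene",g[:3]))
cv2.imwrite("pics/a2.png",np.hstack([c(t,260,150,160,120),c(s,270,200,160,120)]))
E
```

```text
t 2.53 pos [0.4885 0.1858 0.0708] head -6.16 tilt 0.13 F [-0.2  0.3  0.5] w 0.0850 g 0.0 q7 -2.23
[-0.   -0.18  5.78] turn 0.1 n>= 2
[[320.52698942 212.60229327]] [[328.18439644 269.31370395]]
```

View pics/a2.png

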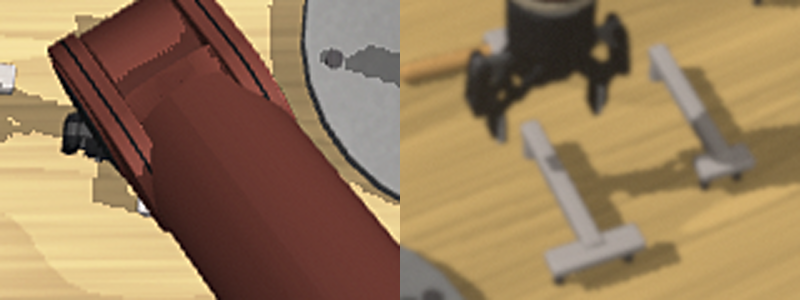

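The scene crop shows the open fingers straddling the wide wrench's handle, so I descend and close.

carry_out(
  moves=[
    {"fingers": 8.5, "linear": [0, -0.2, 2], "turn": 0},
    {"fingers": 8.5, "linear": [0, -0.2, 4], "turn": 0},
    {"fingers": 8.5, "linear": [0, -0.2, 5.2], "turn": 0},
    {"fingers": 8.5, "linear": [0, -0.2, 5.7], "turn": 0},
    {"fingers": 4, "linear": [0, -0.2, 5.7], "turn": 0},
    {"fingers": 1, "linear": [0, -0.2, 5.7], "turn": 0},
    {"fingers": 1, "linear": [0, -0.2, 5.7], "turn": 0},
    {"fingers": 1, "linear": [0, -0.2, 5.7], "turn": 0},
    {"fingers": 1, "linear": [0, -0.2, 5.7], "turn": 0},
    {"fingers": 1, "linear": [0, -0.2, 5.7], "turn": 0},
  ],
)

```text
time_s: 3.47
ee_pos: [0.4899, 0.1882, 0.0152]
orientation: [-3.137, 0.169, -0.002]
ft_force: [-0.9, -1.1, 3.0]
grip_width: 0.0171
grasp_force: 58.4
```

carry_out(
  moves=[
    {"fingers": 1, "linear": [0, 0, 0], "turn": 0},
    {"fingers": 1, "linear": [0, 0, 0], "turn": 0},
    {"fingers": 1, "linear": [0, 0, 0], "turn": 0},
  ],
)

```text
time_s: 3.72
ee_pos: [0.4899, 0.1882, 0.0152]
orientation: [-3.137, 0.169, -0.002]
ft_force: [-0.8, -1.6, 5.9]
grip_width: 0.0172
grasp_force: 58.7
```

```bash
python3 - <<'E'
from h import *
go(grip(W0,WY))
E
```

```text
t 3.72 pos [0.4899 0.1882 0.0152] head -6.16 tilt 0.06 F [-0.8 -1.6  5.9] w 0.0172 g 58.7 q7 -2.28
[-0.13  0.08  0.22] turn 0.1 n>= 1
```

carry_out(
  moves=[
    {"fingers": 1, "linear": [0, 0, -1], "turn": 0},
    {"fingers": 1, "linear": [0, 0, -2.5], "turn": 0},
    {"fingers": 1, "linear": [0, 0, -4.5], "turn": 0},
    {"fingers": 1, "linear": [0, 0, -6.5], "turn": 0},
    {"fingers": 1, "linear": [0, 0, -8.5], "turn": 0},
    {"fingers": 1, "linear": [0, 0, -10.5], "turn": 0},
    {"fingers": 1, "linear": [0, 0, -11], "turn": 0},
    {"fingers": 1, "linear": [0, 0, -11], "turn": 0},
  ],
)

```text
time_s: 4.38
ee_pos: [0.4901, 0.1885, 0.1258]
orientation: [-3.136, 0.169, -0.004]
ft_force: [0.2, 0.3, -4.6]
grip_width: 0.0166
grasp_force: 58.9
```

```bash
cat >> h.py <<'E'
N=(.5976,-.1115);SY=0.8;G=.1086
def seat(th,z,n=N):
    y=SY-th;c,s=np.cos(np.radians(y)),np.sin(np.radians(y))
    return (n[0]-G*c,n[1]-G*s,z+.0152,y)
E
python3 - <<'E'
from h import *
go(seat(-34.7,.11))
E
```

```text
t 4.38 pos [0.4901 0.1885 0.1258] head -6.15 tilt 0.15 F [ 0.2  0.3 -4.6] w 0.0166 g 58.9 q7 -2.21
[ 5.79 35.89  0.04] turn -41.7 n>= 9
```

carry_out(
  moves=[
    {"fingers": 1, "linear": [0.4, 2, 0], "turn": -2.5},
    {"fingers": 1, "linear": [0.9, 5, 0], "turn": -6},
    {"fingers": 1, "linear": [1.4, 8.5, 0], "turn": -10},
    {"fingers": 1, "linear": [2, 12, 0], "turn": -14},
    {"fingers": 1, "linear": [2.6, 15.5, 0], "turn": -18},
    {"fingers": 1, "linear": [3.1, 19, 0], "turn": -22},
    {"fingers": 1, "linear": [3.7, 22.5, 0], "turn": -26},
    {"fingers": 1, "linear": [4.2, 26, 0], "turn": -30},
    {"fingers": 1, "linear": [4.8, 29.5, 0], "turn": -34},
    {"fingers": 1, "linear": [5.2, 32.5, 0], "turn": -38},
  ],
)

```text
time_s: 5.22
ee_pos: [0.505, -0.1432, 0.1227]
orientation: [-3.02, -0.865, 0.004]
ft_force: [-0.0, -0.5, -4.1]
grip_width: 0.0171
grasp_force: 59.0
```

```bash
python3 - <<'E'
from h import *
go(seat(-34.7,.11))
E
```

```text
t 5.22 pos [ 0.505  -0.1432  0.1227] head 31.98 tilt 0.14 F [-0.  -0.5 -4.1] w 0.0171 g 59.0 q7 -0.86
[-1.31  2.88 -0.25] turn -3.5 n>= 1
```

carry_out(
  moves=[
    {"fingers": 1, "linear": [-0.7, 1.5, -0.2], "turn": -2},
    {"fingers": 1, "linear": [-1.3, 2.9, -0.2], "turn": -3.5},
    {"fingers": 1, "linear": [-1.3, 2.9, -0.2], "turn": -3.5},
    {"fingers": 1, "linear": [-1.3, 2.9, -0.2], "turn": -3.5},
  ],
)

```text
time_s: 5.55
ee_pos: [0.5095, -0.1726, 0.1246]
orientation: [-2.993, -0.95, 0.004]
ft_force: [-0.4, 0.9, -4.0]
grip_width: 0.0172
grasp_force: 59.0
```

```bash
python3 - <<'E'
from h import *
go(seat(-34.7,.11),seat(-34.7,.031))
cams();t=C["top"]["color"];s=C["scene"]["color"]
def c(i,x,y,w,h):return cv2.resize(i[y:y+h,x:x+w],(400,300),interpolation=cv2.INTER_CUBIC)
for L in [(0,0,36),(0,44,36),(0,-44,36),(0,34,0),(0,-34,0)]:
    y=np.radians(35.5);P=[N[0]+(np.cos(y)*L[0]-np.sin(y)*L[1])/1e3,N[1]+(np.sin(y)*L[0]+np.cos(y)*L[1])/1e3,.11+L[2]/1e3]
    pt,ps=proj("top",P)[0],proj("scene",P)[0];print(L,(pt-[397,110])/.3,(ps-[165,280])/.3+[400,0])
cv2.imwrite("pics/a3.png",np.hstack([c(t,397,110,120,90),c(s,165,280,120,90)]))
E
```

```text
t 5.55 pos [ 0.5095 -0.1726  0.1246] head 35.23 tilt 0.16 F [-0.4  0.9 -4. ] w 0.0172 g 59.0 q7 -0.76
[-0.14  0.15 -0.06] turn -0.3 n>= 1
[-0.12  0.16  7.84] turn -0.3 n>= 2
(0, 0, 36) [242.69912551 139.4665371 ] [572.96828771 137.27209086]
(0, 44, 36) [184.29742658 182.22535961] [616.15090701  79.7560194 ]
(0, -44, 36) [300.87539251  96.87276465] [527.38274972 197.98867319]
(0, 34, 0) [184.19319694 184.94063238] [613.59934829 128.85810278]
(0, -34, 0) [271.71977529 120.85037215] [547.13891943 219.27954833]
```

View pics/a3.png

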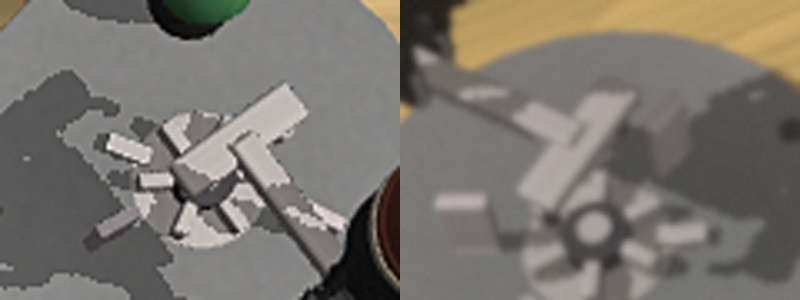

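Both crops match the prediction: in the top crop the head is centred near (242,140) above the nut, with its ends on the predicted points. Lowering now.

carry_out(
  moves=[
    {"fingers": 1, "linear": [-0.1, 0.15, 1.5], "turn": 0},
    {"fingers": 1, "linear": [-0.1, 0.15, 3.5], "turn": 0},
    {"fingers": 1, "linear": [-0.1, 0.15, 5], "turn": 0},
    {"fingers": 1, "linear": [-0.1, 0.15, 6], "turn": 0},
    {"fingers": 1, "linear": [-0.1, 0.15, 6.6], "turn": 0},
    {"fingers": 1, "linear": [-0.1, 0.15, 7], "turn": 0},
    {"fingers": 1, "linear": [-0.1, 0.15, 7.3], "turn": 0},
    {"fingers": 1, "linear": [-0.1, 0.15, 7.6], "turn": 0},
    {"fingers": 1, "linear": [-0.1, 0.15, 7.7], "turn": 0},
    {"fingers": 1, "linear": [-0.1, 0.15, 7.7], "turn": 0},
  ],
)

```text
time_s: 6.48
ee_pos: [0.5108, -0.1739, 0.0496]
orientation: [2.993, 0.954, 0.001]
ft_force: [-0.3, 0.0, -4.2]
grip_width: 0.0173
grasp_force: 59.0
```

```bash
python3 - <<'E'
from h import *
go(*[seat(t,.031) for t in (-34.7,-25,-15,-5,5,15,25,33,40)])
E
```

```text
t 6.48 pos [ 0.5108 -0.1739  0.0496] head 35.35 tilt 0.02 F [-0.3  0.  -4.2] w 0.0173 g 59.0 q7 -0.77
[-0.17 -0.04  0.34] turn -0.2 n>= 1
[-0.02 -1.87  0.34] turn 9.5 n>= 1
[ 0.45 -3.7   0.34] turn 19.5 n>= 1
[ 1.24 -5.42  0.34] turn 29.5 n>= 2
[ 2.31 -6.98  0.34] turn 39.5 n>= 2
[ 3.64 -8.33  0.34] turn 49.5 n>= 3
[ 5.18 -9.43  0.34] turn 59.5 n>= 3
[  6.54 -10.1    0.34] turn 67.5 n>= 3
[  7.79 -10.54   0.34] turn 74.5 n>= 4
```

carry_out(
  moves=[
    {"fingers": 1, "linear": [-0.15, 0, 0.15], "turn": 0},
    {"fingers": 1, "linear": [-0.15, 0, 0.3], "turn": 0},
    {"fingers": 1, "linear": [-0.15, 0, 0.35], "turn": 0},
    {"fingers": 1, "linear": [-0.15, 0, 0.35], "turn": 0},
  ],
)

```text
time_s: 6.82
ee_pos: [0.5094, -0.1751, 0.0461]
orientation: [2.993, 0.953, 0.0]
ft_force: [-1.4, -0.6, -1.2]
grip_width: 0.0171
grasp_force: 59.4
```

```bash
python3 - <<'E'
from h import *
go(*[seat(t,.031) for t in range(-31,6,4)])
E
```

```text
t 6.82 pos [ 0.5094 -0.1751  0.0461] head 35.32 tilt 0.02 F [-1.4 -0.6 -1.2] w 0.0171 g 59.4 q7 -0.77
[ 0.04 -0.76 -0.01] turn 3.5 n>= 1
[ 0.11 -1.51 -0.01] turn 7.5 n>= 1
[ 0.24 -2.26 -0.01] turn 11.5 n>= 1
[ 0.41 -3.   -0.01] turn 15.5 n>= 1
[ 0.64 -3.72 -0.01] turn 19.5 n>= 1
[ 0.92 -4.42 -0.01] turn 23.5 n>= 2
[ 1.25 -5.11 -0.01] turn 27.5 n>= 2
[ 1.62 -5.77 -0.01] turn 31.5 n>= 2
[ 2.04 -6.4  -0.02] turn 35.5 n>= 2
[ 2.5  -7.   -0.02] turn 39.5 n>= 2
```

Seated, with the contact force changing at the expected height. First stroke.

carry_out(
  moves=[
    {"fingers": 1, "linear": [0.03, -0.76, 0], "turn": 3.5},
    {"fingers": 1, "linear": [0.1, -1.5, 0], "turn": 7.5},
    {"fingers": 1, "linear": [0.24, -2.26, 0], "turn": 11.5},
    {"fingers": 1, "linear": [0.4, -3, 0], "turn": 15.5},
    {"fingers": 1, "linear": [0.64, -3.7, 0], "turn": 19.5},
    {"fingers": 1, "linear": [0.9, -4.4, 0], "turn": 23.5},
    {"fingers": 1, "linear": [1.25, -5.1, 0], "turn": 27.5},
    {"fingers": 1, "linear": [1.6, -5.8, 0], "turn": 31.5},
    {"fingers": 1, "linear": [2, -6.4, 0], "turn": 35.5},
    {"fingers": 1, "linear": [2.5, -7, 0], "turn": 39.5},
  ],
)

```text
time_s: 7.65
ee_pos: [0.4886, -0.1033, 0.046]
orientation: [3.139, -0.12, -0.002]
ft_force: [-4.9, -1.6, -0.4]
grip_width: 0.0174
grasp_force: 59.6
```

```bash
python3 - <<'E'
from h import *
go(*[seat(t,.031) for t in (8,12,16,20,24,28,32,35,38,40)])
E
```

```text
t 7.65 pos [ 0.4886 -0.1033  0.046 ] head -4.37 tilt 0.07 F [-4.9 -1.6 -0.4] w 0.0174 g 59.6 q7 -1.57
[ 0.09 -0.55 -0.02] turn 2.8 n>= 1
[ 0.15 -1.31 -0.02] turn 6.8 n>= 1
[ 0.27 -2.06 -0.02] turn 10.8 n>= 1
[ 0.44 -2.8  -0.02] turn 14.8 n>= 1
[ 0.66 -3.52 -0.02] turn 18.8 n>= 1
[ 0.92 -4.23 -0.02] turn 22.8 n>= 2
[ 1.24 -4.92 -0.02] turn 26.8 n>= 2
[ 1.51 -5.42 -0.02] turn 29.8 n>= 2
[ 1.81 -5.9  -0.02] turn 32.8 n>= 2
[ 2.02 -6.22 -0.03] turn 34.8 n>= 2
```

carry_out(
  moves=[
    {"fingers": 1, "linear": [0.05, -0.6, 0], "turn": 3},
    {"fingers": 1, "linear": [0.15, -1.3, 0], "turn": 6.8},
    {"fingers": 1, "linear": [0.27, -2.06, 0], "turn": 10.8},
    {"fingers": 1, "linear": [0.44, -2.8, 0], "turn": 14.8},
    {"fingers": 1, "linear": [0.66, -3.5, 0], "turn": 18.8},
    {"fingers": 1, "linear": [0.9, -4.2, 0], "turn": 22.8},
    {"fingers": 1, "linear": [1.24, -4.9, 0], "turn": 26.8},
    {"fingers": 1, "linear": [1.5, -5.4, 0], "turn": 29.8},
    {"fingers": 1, "linear": [1.75, -5.8, 0], "turn": 32},
    {"fingers": 1, "linear": [1.75, -5.8, 0], "turn": 32},
  ],
)

```text
time_s: 8.48
ee_pos: [0.5106, -0.046, 0.0459]
orientation: [2.985, -0.978, -0.002]
ft_force: [-1.9, -0.9, -1.2]
grip_width: 0.0169
grasp_force: 59.6
```

```bash
python3 - <<'E'
from h import *
go(*[seat(t,.031) for t in (37,34)])
s=telemetry.get_state();print(s["wrist_torque"],np.round(s["q"],2))
E
```

```text
t 8.48 pos [ 0.5106 -0.046   0.0459] head -36.28 tilt 0.06 F [-1.9 -0.9 -1.2] w 0.0169 g 59.6 q7 -2.24
[ 0.03  0.15 -0.03] turn -0.1 n>= 1
[ 0.04  0.72 -0.03] turn -3.1 n>= 1
[-0.15252408  0.27214777 -0.16156505] [ 0.12  0.25 -0.14  1.99  0.04  0.91 -2.24]
```

carry_out(
  moves=[
    {"fingers": 1, "linear": [0.05, 0.7, 0], "turn": -3},
    {"fingers": 1, "linear": [0.3, 1.8, 0], "turn": -9},
    {"fingers": 1, "linear": [0.3, 1.8, -0.5], "turn": -9},
    {"fingers": 1, "linear": [0.3, 1.8, -1.5], "turn": -9},
    {"fingers": 1, "linear": [0.3, 1.8, -3], "turn": -9},
    {"fingers": 1, "linear": [0.3, 1.8, -4.2], "turn": -9},
    {"fingers": 1, "linear": [0.3, 1.8, -4.2], "turn": -9},
    {"fingers": 1, "linear": [0.3, 1.8, -4.2], "turn": -9},
  ],
)

```text
time_s: 9.15
ee_pos: [0.5037, -0.0623, 0.0889]
orientation: [-3.053, 0.74, -0.003]
ft_force: [-0.5, -0.1, -4.1]
grip_width: 0.017
grasp_force: 59.1
```

```bash
python3 - <<'E'
from h import *
go(*[seat(t,.073) for t in (20,10,0,-10,-20,-27,-34)])
cams();t=C["top"]["color"];s=C["scene"]["color"]
def c(i,x,y,w,h):return cv2.resize(i[y:y+h,x:x+w],(400,300),interpolation=cv2.INTER_CUBIC)
for v in (40,64,70):
  a=np.radians(71.4-v+SY);P=[N[0]+.066*np.cos(a),N[1]+.066*np.sin(a),.04]
  print(v,(proj("top",P)[0]-[397,110])/.3,(proj("scene",P)[0]-[165,280])/.3+[400,0])
cv2.imwrite("pics/a4.png",np.hstack([c(t,397,110,120,90),c(s,165,280,120,90)]))
E
```

```text
t 9.15 pos [ 0.5037 -0.0623  0.0889] head -27.25 tilt 0.13 F [-0.5 -0.1 -4.1] w 0.0170 g 59.1 q7 -2.04
[-0.15  1.59  0.07] turn -8.0 n>= 1
[0.27 3.43 0.07] turn -18.0 n>= 1
[1.02 5.18 0.07] turn -28.0 n>= 2
[2.05 6.76 0.07] turn -38.0 n>= 2
[3.34 8.15 0.07] turn -48.0 n>= 3
[4.38 8.97 0.07] turn -55.0 n>= 3
[5.51 9.66 0.07] turn -62.0 n>= 3
40 [145.12358778  93.3265777 ] [686.84942077 286.86623817]
64 [184.03532445  78.63279731] [652.3007601  318.27595681]
70 [194.51738413  77.5650904 ] [641.65028763 324.16891621]
```

View pics/a4.png

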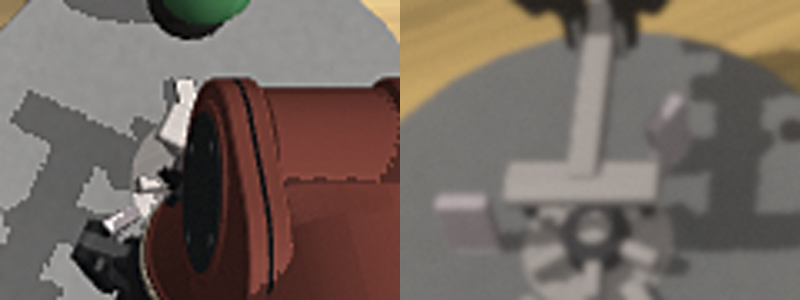

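The nose tip is at about (185,80) in the top crop, so the nut is near 64°, as predicted. I swing back to about -35° and reseat.

carry_out(
  moves=[
    {"fingers": 1, "linear": [-0.15, 1.2, 0], "turn": -6},
    {"fingers": 1, "linear": [0, 2.4, 0], "turn": -12},
    {"fingers": 1, "linear": [0.27, 3.4, 0], "turn": -18},
    {"fingers": 1, "linear": [0.6, 4.4, 0], "turn": -23},
    {"fingers": 1, "linear": [1, 5.2, 0], "turn": -28},
    {"fingers": 1, "linear": [1.5, 6, 0], "turn": -33},
    {"fingers": 1, "linear": [2.05, 6.8, 0], "turn": -38},
    {"fingers": 1, "linear": [2.7, 7.5, 0], "turn": -43},
    {"fingers": 1, "linear": [3.35, 8.15, 0], "turn": -48},
    {"fingers": 1, "linear": [4.1, 8.8, 0], "turn": -53},
  ],
)

```text
time_s: 10.08
ee_pos: [0.4985, -0.16, 0.0869]
orientation: [-3.06, -0.708, 0.002]
ft_force: [0.1, -0.3, -3.3]
grip_width: 0.0172
grasp_force: 59.0
```

```bash
python3 - <<'E'
from h import *
go(*[seat(t,.073) for t in (-30,-35)],seat(-35,.031))
E
```

```text
t 10.08 pos [ 0.4985 -0.16    0.0869] head 26.05 tilt 0.10 F [ 0.1 -0.3 -3.3] w 0.0172 g 59.0 q7 -0.93
[ 0.21  0.89 -0.13] turn -4.7 n>= 1
[ 0.33  1.83 -0.13] turn -9.7 n>= 1
[0.34 1.83 4.07] turn -9.7 n>= 2
```

carry_out(
  moves=[
    {"fingers": 1, "linear": [0.2, 0.9, 0], "turn": -4.7},
    {"fingers": 1, "linear": [0.33, 1.83, 0], "turn": -9.7},
    {"fingers": 1, "linear": [0.33, 1.83, 0], "turn": -9.7},
    {"fingers": 1, "linear": [0.33, 1.83, 1], "turn": -9.7},
    {"fingers": 1, "linear": [0.33, 1.83, 2], "turn": -9.7},
    {"fingers": 1, "linear": [0.33, 1.83, 2.8], "turn": -9.7},
    {"fingers": 1, "linear": [0.33, 1.83, 3.4], "turn": -9.7},
    {"fingers": 1, "linear": [0.33, 1.83, 3.8], "turn": -9.7},
    {"fingers": 1, "linear": [0.33, 1.83, 3.8], "turn": -9.7},
    {"fingers": 1, "linear": [0.33, 1.83, 3.8], "turn": -9.7},
  ],
)

```text
time_s: 10.92
ee_pos: [0.5099, -0.1747, 0.0497]
orientation: [-2.991, -0.959, 0.0]
ft_force: [0.2, 0.7, -3.5]
grip_width: 0.017
grasp_force: 59.0
```

```bash
python3 - <<'E'
from h import *
go(seat(-35,.031),*[seat(t,.031) for t in range(-31,6,4)])
E
```

```text
t 10.92 pos [ 0.5099 -0.1747  0.0497] head 35.54 tilt 0.03 F [ 0.2  0.7 -3.5] w 0.0170 g 59.0 q7 -0.75
[-0.05  0.    0.35] turn -0.3 n>= 1
[-0.03 -0.76  0.35] turn 3.7 n>= 1
[ 0.05 -1.51  0.35] turn 7.7 n>= 1
[ 0.18 -2.26  0.35] turn 11.7 n>= 1
[ 0.36 -2.99  0.35] turn 15.7 n>= 1
[ 0.59 -3.72  0.35] turn 19.7 n>= 1
[ 0.87 -4.42  0.35] turn 23.7 n>= 2
[ 1.2  -5.1   0.35] turn 27.7 n>= 2
[ 1.57 -5.76  0.35] turn 31.7 n>= 2
[ 1.99 -6.39  0.35] turn 35.7 n>= 2
[ 2.46 -6.99  0.35] turn 39.7 n>= 2
```

Pins are below the lug tops with no contact force, so I lower the last bit and swing.

carry_out(
  moves=[
    {"fingers": 1, "linear": [0, 0, 0.2], "turn": 0},
    {"fingers": 1, "linear": [0, 0, 0.35], "turn": 0},
    {"fingers": 1, "linear": [0, 0, 0.35], "turn": 0},
    {"fingers": 1, "linear": [0, -0.76, 0.35], "turn": 3.7},
    {"fingers": 1, "linear": [0.05, -1.5, 0.35], "turn": 7.7},
    {"fingers": 1, "linear": [0.18, -2.26, 0.35], "turn": 11.7},
    {"fingers": 1, "linear": [0.36, -3, 0.35], "turn": 15.7},
    {"fingers": 1, "linear": [0.6, -3.7, 0.35], "turn": 19.7},
    {"fingers": 1, "linear": [0.87, -4.4, 0.35], "turn": 23.7},
    {"fingers": 1, "linear": [1.2, -5.1, 0.35], "turn": 27.7},
  ],
)

```text
time_s: 11.75
ee_pos: [0.4892, -0.1269, 0.0465]
orientation: [3.134, 0.209, -0.002]
ft_force: [-2.6, -1.3, -1.4]
grip_width: 0.0171
grasp_force: 59.4
```

```bash
python3 - <<'E'
from h import *
go(*[seat(t,.031) for t in (-3,1,5,9,13,17,21,25,28,31)])
E
```

```text
t 11.75 pos [ 0.4892 -0.1269  0.0465] head 7.62 tilt 0.07 F [-2.6 -1.3 -1.4] w 0.0171 g 59.4 q7 -1.31
[ 0.11 -0.81  0.03] turn 3.8 n>= 1
[ 0.18 -1.56  0.03] turn 7.8 n>= 1
[ 0.31 -2.31  0.03] turn 11.8 n>= 1
[ 0.49 -3.05  0.03] turn 15.8 n>= 1
[ 0.73 -3.77  0.03] turn 19.8 n>= 1
[ 1.01 -4.47  0.03] turn 23.8 n>= 2
[ 1.34 -5.16  0.03] turn 27.8 n>= 2
[ 1.72 -5.81  0.03] turn 31.8 n>= 2
[ 2.03 -6.29  0.03] turn 34.8 n>= 2
[ 2.36 -6.75  0.02] turn 37.8 n>= 2
```

carry_out(
  moves=[
    {"fingers": 1, "linear": [0.1, -0.8, 0], "turn": 3.8},
    {"fingers": 1, "linear": [0.18, -1.55, 0], "turn": 7.8},
    {"fingers": 1, "linear": [0.3, -2.3, 0], "turn": 11.8},
    {"fingers": 1, "linear": [0.5, -3.05, 0], "turn": 15.8},
    {"fingers": 1, "linear": [0.73, -3.77, 0], "turn": 19.8},
    {"fingers": 1, "linear": [1, -4.47, 0], "turn": 23.8},
    {"fingers": 1, "linear": [1.34, -5.16, 0], "turn": 27.8},
    {"fingers": 1, "linear": [1.7, -5.8, 0], "turn": 31.8},
    {"fingers": 1, "linear": [1.9, -6.1, 0], "turn": 33.5},
    {"fingers": 1, "linear": [1.9, -6.1, 0], "turn": 33.5},
  ],
)

```text
time_s: 12.58
ee_pos: [0.5001, -0.0632, 0.0464]
orientation: [3.062, -0.701, -0.002]
ft_force: [-1.0, -0.5, -1.4]
grip_width: 0.017
grasp_force: 59.4
```

```bash
python3 - <<'E'
from h import *
go(*[seat(t,.031) for t in (29,30,31,32,33,34,35,36,37)])
print(telemetry.get_state()["wrist_torque"])
E
```

```text
t 12.58 pos [ 0.5001 -0.0632  0.0464] head -25.79 tilt 0.06 F [-1.  -0.5 -1.4] w 0.0170 g 59.4 q7 -2.01
[ 0.02 -0.35  0.02] turn 2.4 n>= 1
[ 0.03 -0.54  0.02] turn 3.4 n>= 1
[ 0.05 -0.73  0.02] turn 4.4 n>= 1
[ 0.06 -0.92  0.02] turn 5.4 n>= 1
[ 0.08 -1.11  0.02] turn 6.4 n>= 1
[ 0.1  -1.3   0.02] turn 7.4 n>= 1
[ 0.13 -1.48  0.02] turn 8.4 n>= 1
[ 0.16 -1.67  0.02] turn 9.4 n>= 1
[ 0.19 -1.86  0.02] turn 10.4 n>= 1
[-0.02311069  0.2282378  -0.12185965]
```

Now slowly up to 34.

carry_out(
  moves=[
    {"fingers": 1, "linear": [0.03, -0.35, 0], "turn": 2.4},
    {"fingers": 1, "linear": [0.04, -0.54, 0], "turn": 3.4},
    {"fingers": 1, "linear": [0.05, -0.73, 0], "turn": 4.4},
    {"fingers": 1, "linear": [0.06, -0.92, 0], "turn": 5.4},
    {"fingers": 1, "linear": [0.08, -1.1, 0], "turn": 6.4},
    {"fingers": 1, "linear": [0.1, -1.3, 0], "turn": 7.4},
  ],
)

```text
time_s: 13.08
ee_pos: [0.5066, -0.0517, 0.0464]
orientation: [-3.012, 0.893, 0.002]
ft_force: [-5.3, 1.8, -0.6]
grip_width: 0.017
grasp_force: 59.5
```

carry_out(
  moves=[
    {"fingers": 1, "linear": [0, -0.1, 0], "turn": 0.5},
    {"fingers": 1, "linear": [0.02, -0.2, 0], "turn": 1},
    {"fingers": 1, "linear": [0.02, -0.2, 0], "turn": 1},
  ],
)

```text
time_s: 13.33
ee_pos: [0.5078, -0.05, 0.0463]
orientation: [-3.004, 0.919, 0.002]
ft_force: [-6.1, 2.3, -0.2]
grip_width: 0.0168
grasp_force: 59.6
```

```bash
python3 - <<'E'
from h import *
go(*[seat(t,.031) for t in (35,36,37,38)])
print(telemetry.get_state()["wrist_torque"])
E
```

```text
t 13.33 pos [ 0.5078 -0.05    0.0463] head -34.03 tilt 0.09 F [-6.1  2.3 -0.2] w 0.0168 g 59.6 q7 -2.18
[0.03 0.04 0.01] turn 0.2 n>= 1
[ 0.03 -0.15  0.01] turn 1.2 n>= 1
[ 0.03 -0.34  0.01] turn 2.2 n>= 1
[ 0.04 -0.53  0.01] turn 3.2 n>= 1
[0.56016149 1.12544668 0.03312828]
```

carry_out(
  moves=[
    {"fingers": 1, "linear": [0, -0.1, 0], "turn": 0.5},
    {"fingers": 1, "linear": [0, -0.2, 0], "turn": 1},
    {"fingers": 1, "linear": [0, -0.2, 0], "turn": 1},
  ],
)

```text
time_s: 13.58
ee_pos: [0.5082, -0.0492, 0.0461]
orientation: [2.995, -0.944, -0.004]
ft_force: [-7.8, -0.0, 0.4]
grip_width: 0.0171
grasp_force: 59.9
```

carry_out(
  moves=[
    {"fingers": 1, "linear": [0, -0.1, 0], "turn": 0.5},
    {"fingers": 1, "linear": [0, -0.2, 0], "turn": 1},
    {"fingers": 1, "linear": [0, -0.2, 0], "turn": 1},
  ],
)

```text
time_s: 13.83
ee_pos: [0.5085, -0.0486, 0.0458]
orientation: [2.985, -0.97, -0.006]
ft_force: [-9.4, -3.1, 0.5]
grip_width: 0.0168
grasp_force: 61.2
```

```bash
python3 - <<'E'
from h import *
go(*[seat(t,.031) for t in (37,38)])
print(telemetry.get_state()["wrist_torque"])
cams();t=C["top"]["color"];s=C["scene"]["color"]
def c(i,x,y,w,h):return cv2.resize(i[y:y+h,x:x+w],(400,300),interpolation=cv2.INTER_CUBIC)
cv2.imwrite("pics/a5.png",np.hstack([c(t,417,110,120,90),c(s,165,280,120,90)]))
E
```

```text
t 13.83 pos [ 0.5085 -0.0486  0.0458] head -36.00 tilt 0.27 F [-9.4 -3.1  0.5] w 0.0168 g 61.2 q7 -2.22
[ 0.04 -0.18 -0.04] turn 0.2 n>= 1
[ 0.05 -0.37 -0.04] turn 1.2 n>= 1
[-0.82510942  1.95453137  1.10881886]
```

View pics/a5.png

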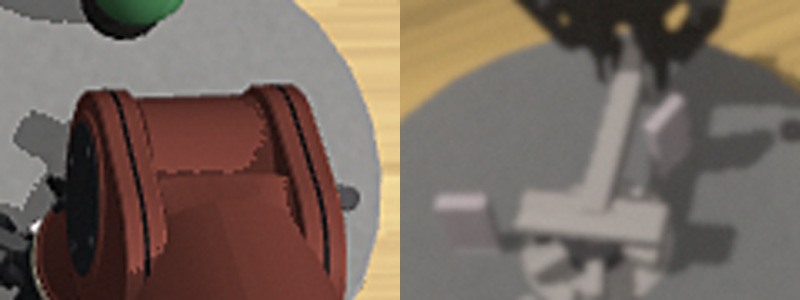

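Resistance rises sharply at about 35.5°, roughly 2 N m about the nut axis against 0.3 N m of friction, so the nose is at the stop. I ease off, release and retreat upward.

carry_out(
  moves=[
    {"fingers": 1, "linear": [0, 0.2, 0], "turn": -1},
    {"fingers": 1, "linear": [0, 0.4, 0], "turn": -2},
    {"fingers": 1, "linear": [0, 0.4, 0], "turn": -2},
    {"fingers": 3, "linear": [0, 0.4, 0], "turn": -2},
    {"fingers": 5, "linear": [0, 0.4, 0], "turn": -2},
    {"fingers": 5, "linear": [0, 0.4, 0], "turn": -2},
    {"fingers": 5, "linear": [0, 0.4, 0], "turn": -2},
    {"fingers": 5, "linear": [0, 0.4, 0], "turn": -2},
  ],
)

```text
time_s: 14.6
ee_pos: [0.5088, -0.0506, 0.0467]
orientation: [-3.004, 0.92, -0.001]
ft_force: [1.0, -0.2, 0.1]
grip_width: 0.0499
grasp_force: 0.0
```

carry_out(
  moves=[
    {"fingers": 5, "linear": [0, 0, -0.5], "turn": 0},
    {"fingers": 5, "linear": [0, 0, -1.5], "turn": 0},
    {"fingers": 5, "linear": [0, 0, -3], "turn": 0},
    {"fingers": 5, "linear": [0, 0, -5], "turn": 0},
    {"fingers": 5, "linear": [0, 0, -8], "turn": 0},
    {"fingers": 5, "linear": [0, 0, -12], "turn": 0},
    {"fingers": 5, "linear": [0, 3, -14], "turn": 0},
    {"fingers": 5, "linear": [0, 7, -15], "turn": 0},
    {"fingers": 5, "linear": [0, 11, -15], "turn": 0},
    {"fingers": 5, "linear": [0, 15, -15], "turn": 0},
  ],
)

```text
time_s: 15.43
ee_pos: [0.4239, -0.1761, 0.1985]
orientation: [-3.004, 0.918, -0.005]
ft_force: [0.3, -0.5, -0.7]
grip_width: 0.0502
grasp_force: 0.0
```

```bash
python3 - <<'E'
from h import *
go((.42,-.42,.25,-30),(.5,.3,.25,-34))
E
```

```text
t 15.43 pos [ 0.4239 -0.1761  0.1985] head -34.00 tilt 0.19 F [ 0.3 -0.5 -0.7] w 0.0502 g 0.0 q7 -1.87
[13.33 20.44 -5.13] turn -4.0 n>= 6
[-20.3  -43.73  -5.16] turn 0.0 n>= 12
```

Move further aside for a clear view.

carry_out(
  moves=[
    {"fingers": 5, "linear": [2.5, 3.4, -1], "turn": 0},
    {"fingers": 5, "linear": [5, 6.8, -2], "turn": 0},
    {"fingers": 5, "linear": [7.5, 10.2, -3], "turn": 0},
    {"fingers": 5, "linear": [10, 13.6, -4], "turn": 0},
    {"fingers": 5, "linear": [12, 17, -5], "turn": 0},
    {"fingers": 5, "linear": [13.3, 20.4, -5], "turn": 0},
    {"fingers": 5, "linear": [13.3, 20.4, -5], "turn": 0},
    {"fingers": 5, "linear": [13.3, 20.4, -5], "turn": 0},
  ],
)

```text
time_s: 16.1
ee_pos: [0.4187, -0.421, 0.2471]
orientation: [3.001, -0.927, 0.0]
ft_force: [0.4, 1.4, -0.2]
grip_width: 0.0499
grasp_force: 0.0
```

```bash
python3 - <<'E'
from h import *
go()
cams();t=C["top"]["color"];s=C["scene"]["color"]
def c(i,x,y,w,h):return cv2.resize(i[y:y+h,x:x+w],(400,300),interpolation=cv2.INTER_CUBIC)
for v in (119,122,):
  a=np.radians(71.4-v+SY);P=[N[0]+.066*np.cos(a),N[1]+.066*np.sin(a),.04]
  print(v,(proj("top",P)[0]-[397,110])/.3)
for L in [(0,0,36),(0,44,36),(0,-44,36),(-151,0,40)]:
    y=np.radians(-34);P=[N[0]+(np.cos(y)*L[0]-np.sin(y)*L[1])/1e3,N[1]+(np.sin(y)*L[0]+np.cos(y)*L[1])/1e3,.031+L[2]/1e3]
    print(L,(proj("top",P)[0]-[397,110])/.3,(proj("scene",P)[0]-[165,280])/.3+[400,0])
cv2.imwrite("pics/a6.png",np.hstack([c(t,397,110,120,90),c(s,165,280,120,90)]))
E
```

```text
t 16.10 pos [ 0.4187 -0.421   0.2471] head -34.32 tilt 0.05 F [ 0.4  1.4 -0.2] w 0.0499 g 0.0 q7 -1.41
119 [273.07836542 107.77346502]
122 [276.74193534 111.60690047]
(0, 0, 36) [211.5596277  167.85535221] [590.16104157 213.62891792]
(0, 44, 36) [153.18016082 130.66198189] [664.01667634 220.63025744]
(0, -44, 36) [270.14296941 205.17861053] [516.63816098 206.65912272]
(-151, 0, 40) [ 85.87276665 363.63711583] [641.83935689   8.62402484]
```

View pics/a6.png

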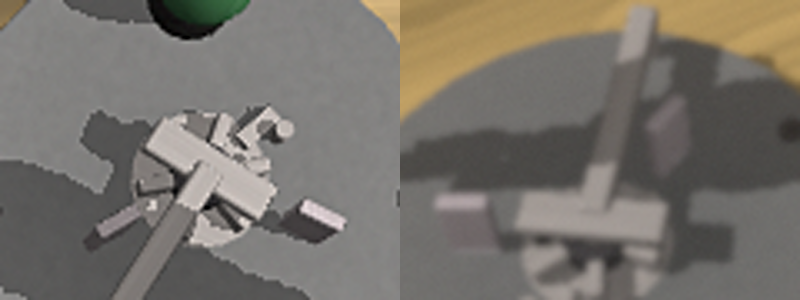

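The wrench stands seated where predicted: head centre about (211,168) in the top crop. The nose is at about (272,111), beside the peg at (285,130). I zoom in once to check the contact.

```bash
python3 - <<'E'
from h import *
cams();t=np.mean([optics.capture("top")["color"] for _ in range(4)],0).astype(np.uint8)
x,y,k=462,132,16
im=cv2.resize(t[y:y+30,x:x+40],None,fx=k,fy=k,interpolation=cv2.INTER_CUBIC)
for v,col in((119,(0,0,255)),(122,(0,255,0))):
  a=np.radians(71.4-v+SY);u=np.array([np.cos(a),np.sin(a)]);w=np.array([-u[1],u[0]])
  P=[np.r_[np.array(N)+u*r+w*q,.048] for r,q in((.045,.006),(.066,.006),(.066,-.006),(.045,-.006))]
  cv2.polylines(im,[np.int32((proj("top",P)-[x,y]+.5)*k)],False,col,1)
cv2.imwrite("pics/a7.png",im)
E
```

```text
(no output)
```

View pics/a7.png

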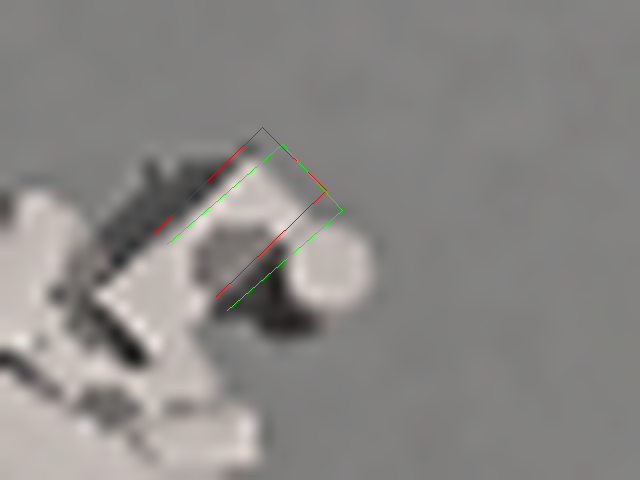

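The nose edge touches the peg at about (300,225), and the force reading agrees.

```bash
python3 -c "
from plant import robot
print(robot.sign_off())"
```

```text
the job is handed in; nothing more can be done
None
```

I handed the job in: two strokes turned the nut clockwise until its nose met the stop peg (force reading and final picture agree), and the wide wrench was left seated on the nut, released, at about 16 s of the 51 s.

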